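# Run along the batch tally up to the red marker

## Robot

A 6-joint arm with a two-finger parallel gripper is mounted at the origin on the work surface. World frame = base frame: x ahead of the robot, y to its left, z up, the work surface at z = 0. Lengths are in m, angles in degrees, forces in N, time in s.
With the tool pointing down it reaches from about 0.35 to 0.875 m from the base axis. Payload 4.2 kg.
Tool frame: the origin (TCP) lies at the very end of the fingers, on their centre line; the grasp point (between the pads) lies 19 mm behind it; z points along the fingers, x is the direction in which the jaws open and shut, and the axes are right-handed (so a half turn about z gives the same grasp; the last joint's range is limited). The gripper opens to 87 mm and grips with 3 to 60 N. Pads are 19 mm wide; open, the fingers measure 117 mm over their backs; the gripper's body (75 mm by 190 mm) begins 51 mm behind the grasp point.
Start: joints at [85.233, 22.042, 0.453, 0, -68.411, -14.817], TCP at [0.209, 0.589, 0.223] pointing down, gripper open.
Joint ranges: [-179.83, 179.83], [-69.29, 118.12], [-61.27, 80.66], [-181.25, 117.63], [-171.15, -9.14], [-177.46, 177.46]. Speed limits (degrees/s): [159.86, 159.86, 180, 180, 180, 180].

## Interface

Orientations are given as a 3x3 rotation matrix whose columns are the frame's x, y, z axes.
In Python, from station import r gives the robot as it stands.
- The arm moves only by the tool move_arm, never from a script. Its argument "series" is a list that holds one entry, the list of rows, each a list of 7 numbers: the shift along the tool's x, y, z in cm, then the turn, a rotation vector about the tool's x, y, z in degrees, then the opening, from -1 (shut) to 1 (fully open). In form: [[[dx, dy, dz, wx, wy, wz, fingers], ...]]. A call has 1 to 12 rows; each row shifts and turns the commanded pose from where the row before left it, along the tool's axes as they then stand; what a row does not reach is not made up. A row lasts 1/8 s, in which the tool goes at most 62.5 mm and 10.7 degrees, less where a joint would pass 70% of its speed; a pose out of reach is approached as far as the arm can. A call is refused whole if a number of a shift passes 6.25 or a number of a turn 10.7, either way. A call with a gripper value outside its range is refused whole. The fingers move at their own pace and stop on an object; the grip force is fixed at half the most. Time passes only in rows, so rows that do not move let the fingers close. It gives the time, the measured TCP pose, the force and the opening at its end, in the units of the state.
- r.sense(): the state, without advancing time (a new reading comes with each control period).
- r.capture(name): name is "scene" or "top" or "wrist"; returns a dict with "color" (384x512x3 uint8, blue, green, red), "fx", "fy", "cx", "cy" (pixels), "rvec" (rotation vector, rad) and "tvec" (3), from world to camera coordinates, as OpenCV has them; the wrist camera has in their place "tool_from_camera" (4x4, takes a point from camera to tool coordinates, whose origin is the TCP and whose axes are the tool frame's). Camera axes: x right, y down, z forward; pixel columns grow to the right and rows downward; lengths in m; the calibration is good to about 2 mm. A picture is of the moment at which its call begins: read the wrist's pose just before it. There is no depth.
- r.finish_job(): hands the job in, once; it reports no verdict.
The state is a dict: "time_s": time; "joints": joint angles; "joint_velocities": joint speeds; "effort": joint torques, N m; "tcp_pos": TCP position; "ee_rot": TCP orientation; "wrist_force": force on the tool from outside, world axes, zero at the start; "moment": the same for the moment, N m; "gripper_width": opening from 0.0 (shut) to 1.0 (fully open).
Only numpy, scipy, OpenCV 4.12 (cv2) and the standard library are available. Lean on these libraries where they do the work, as an engineer would, in place of code of your own. Each camera call takes 0.05 s, during which the arm holds its last target.

## Task

Mark off the packed batches on the tally rail: starting at the rail's green end, run the fingertips lightly along the row of standing yellow tabs so that they fall over flat one after another, up to and including the tab beside the red marker. Leave the tabs beyond it standing, and do not lift or shift the rail, the markers or anything else on the table.

Things in the scene. Friction and masses are not known exactly. Their poses are not given: they have to be found in the camera images.
- rail: heavy loose tally rail (2.5 kg): dark steel base plate 120 (x) by 320 (y) by 12 mm thick; a green bar across its -y end, a grey bar across its +y end (18 mm wide, 6 mm high). Origin: centre of the underside. Rail y runs from green to grey end, z up. Six tabs stand in a row at rail x = -22 mm, 44 mm apart; beside each, at rail x = +36 mm, a grey spot; the markers stand on the spots of tabs 2 to 5
- tab1 (a joint): tab 1 from the green end, foot at rail y = -110 mm. Angle: 0 = standing (leans 0.21 rad to the green end), 1.5 = down to the grey end. Stiff flap 24 mm wide (rail x), 3 thick, 32 long, yellow, green on its green-end side, hinged at its foot 24 mm above the table; top at 55 mm standing, 33 mm down. Under 1 N tips it; past upright it falls and stays down
- tab2 (a joint): tab 2 from the green end, foot at rail y = -66 mm. Angle: 0 = standing (leans 0.21 rad to the green end), 1.5 = down to the grey end. Stiff flap 24 mm wide (rail x), 3 thick, 32 long, yellow, green on its green-end side, hinged at its foot 24 mm above the table; top at 55 mm standing, 33 mm down. Under 1 N tips it; past upright it falls and stays down
- tab3 (a joint): tab 3 from the green end, foot at rail y = -22 mm. Angle: 0 = standing (leans 0.21 rad to the green end), 1.5 = down to the grey end. Stiff flap 24 mm wide (rail x), 3 thick, 32 long, yellow, green on its green-end side, hinged at its foot 24 mm above the table; top at 55 mm standing, 33 mm down. Under 1 N tips it; past upright it falls and stays down
- tab4 (a joint): tab 4 from the green end, foot at rail y = +22 mm. Angle: 0 = standing (leans 0.21 rad to the green end), 1.5 = down to the grey end. Stiff flap 24 mm wide (rail x), 3 thick, 32 long, yellow, green on its green-end side, hinged at its foot 24 mm above the table; top at 55 mm standing, 33 mm down. Under 1 N tips it; past upright it falls and stays down
- tab5 (a joint): tab 5 from the green end, foot at rail y = +66 mm. Angle: 0 = standing (leans 0.21 rad to the green end), 1.5 = down to the grey end. Stiff flap 24 mm wide (rail x), 3 thick, 32 long, yellow, green on its green-end side, hinged at its foot 24 mm above the table; top at 55 mm standing, 33 mm down. Under 1 N tips it; past upright it falls and stays down
- tab6 (a joint): tab 6 from the green end, foot at rail y = +110 mm. Angle: 0 = standing (leans 0.21 rad to the green end), 1.5 = down to the grey end. Stiff flap 24 mm wide (rail x), 3 thick, 32 long, yellow, green on its green-end side, hinged at its foot 24 mm above the table; top at 55 mm standing, 33 mm down. Under 1 N tips it; past upright it falls and stays down
- marker_red: loose red plastic marker, a round waisted peg 33 mm tall, 24 mm across the foot and 20 mm across the top; origin at the centre of its underside, which stands on the rail's base (12 mm above the table); it stands, in any order with the others, beside the last tab to be laid down
- marker_blue: loose blue plastic marker, a round waisted peg 33 mm tall, 24 mm across the foot and 20 mm across the top; origin at the centre of its underside, which stands on the rail's base (12 mm above the table)
- marker_white: loose white plastic marker, a round waisted peg 33 mm tall, 24 mm across the foot and 20 mm across the top; origin at the centre of its underside, which stands on the rail's base (12 mm above the table)
- marker_black: loose black plastic marker, a round waisted peg 33 mm tall, 24 mm across the foot and 20 mm across the top; origin at the centre of its underside, which stands on the rail's base (12 mm above the table)
- herb_jar: loose amber jar, 68 mm across, 85 mm tall, on the far side of the rail; origin at the centre of its underside; bystander
- steel_cup: loose steel cup, 72 mm across, 75 mm tall, on the far side of the rail; origin at the centre of its underside; bystander
- scoop: loose steel spoon 190 mm long, lying on the table to the robot's left; origin under its middle; bystander
- pouch_tray: loose shallow dark steel tray 160 x 130 mm, 35 mm high, to the robot's right; origin at the centre of its underside; bystander
- extract_bottle: loose amber bottle 56 mm across, 100 mm tall, to the robot's right; origin at the centre of its underside; bystander

How it is judged (in metres and radians):
At the end, for the whole second after the job is handed in: Tabs from the green end through the one beside the red marker are down (joint above 1.25 rad), the others stand (below 0.2 rad). Rail at rest; rail and markers within 12 mm of their starts, markers upright (0.2 rad); other things within 25 mm (((y of marker_red in the frame of rail above -0.132 m and value of joint tab1 above 1.25 rad) or (y of marker_red in the frame of rail below -0.132 m and value of joint tab1 below 0.2 rad)) and ((y of marker_red in the frame of rail above -0.088 m and value of joint tab2 above 1.25 rad) or (y of marker_red in the frame of rail below -0.088 m and value of joint tab2 below 0.2 rad)) and ((y of marker_red in the frame of rail above -0.044 m and value of joint tab3 above 1.25 rad) or (y of marker_red in the frame of rail below -0.044 m and value of joint tab3 below 0.2 rad)) and ((y of marker_red in the frame of rail above 0 m and value of joint tab4 above 1.25 rad) or (y of marker_red in the frame of rail below 0 m and value of joint tab4 below 0.2 rad)) and ((y of marker_red in the frame of rail above 0.044 m and value of joint tab5 above 1.25 rad) or (y of marker_red in the frame of rail below 0.044 m and value of joint tab5 below 0.2 rad)) and ((y of marker_red in the frame of rail above 0.088 m and value of joint tab6 above 1.25 rad) or (y of marker_red in the frame of rail below 0.088 m and value of joint tab6 below 0.2 rad)) and linear speed of rail below 0.01 m/s and distance of each of rail, marker_red, marker_blue, marker_white, marker_black from where it was at the start of the episode below 0.012 m and angle between each of marker_red, marker_blue, marker_white, marker_black's own z axis and vertical below 0.2 rad and distance of each of herb_jar, steel_cup, scoop, pouch_tray, extract_bottle from where it was at the start of the episode below 0.025 m); the robot touches nothing.
It fails at once if a tab was laid down before its neighbour on the green side ((value of joint tab2 above 1 rad and value of joint tab1 below 0.4 rad) or (value of joint tab3 above 1 rad and value of joint tab2 below 0.4 rad) or (value of joint tab4 above 1 rad and value of joint tab3 below 0.4 rad) or (value of joint tab5 above 1 rad and value of joint tab4 below 0.4 rad) or (value of joint tab6 above 1 rad and value of joint tab5 below 0.4 rad)).
It fails at once if a tab beyond the red marker was knocked over ((y of marker_red in the frame of rail below -0.132 m and value of joint tab1 above 0.8 rad) or (y of marker_red in the frame of rail below -0.088 m and value of joint tab2 above 0.8 rad) or (y of marker_red in the frame of rail below -0.044 m and value of joint tab3 above 0.8 rad) or (y of marker_red in the frame of rail below 0 m and value of joint tab4 above 0.8 rad) or (y of marker_red in the frame of rail below 0.044 m and value of joint tab5 above 0.8 rad) or (y of marker_red in the frame of rail below 0.088 m and value of joint tab6 above 0.8 rad)).
It fails at once if the rail was pressed harder than 12 N: not a light touch (contact force between any of the fingers, the arm and rail above 12 N).
It fails at once if the rail or a marker was lifted, tipped or shifted by more than 12 mm (distance of any of rail, marker_red, marker_blue, marker_white, marker_black from where it was at the start of the episode above 0.012 m or height (world z) of rail above 0.006 m or angle between rail's own z axis and vertical above 0.06 rad or height (world z) of any of marker_red, marker_blue, marker_white, marker_black above 0.018 m or angle between any of marker_red, marker_blue, marker_white, marker_black's own z axis and vertical above 0.35 rad).
It fails at once if another thing on the table was moved by more than 25 mm or tipped (distance of any of herb_jar, steel_cup, scoop, pouch_tray, extract_bottle from where it was at the start of the episode above 0.025 m or angle between any of herb_jar, steel_cup, pouch_tray, extract_bottle's own z axis and vertical above 0.4 rad).
It also fails if it takes over 38 s, if anything falls off the work surface, if the arm or the gripper's body presses on something with over 40 N, if the wrist force passes 120 N, or if a joint passes its speed limit or range.

## Working session

There is one attempt and no reset: what is moved stays moved. The work goes in short steps, Python scripts to look and compute and a tool call to move; the robot and the scene stay as the last step left them, time stands still between calls to the robot, and variables do not carry over. Pictures are saved under pics/ and viewed, and the job is handed in when it is done.

Besides the shell and the picture viewer there is one more tool, called after "Emit:" as a command line: name --argument value ..., lists and objects as JSON in quotes. move_arm: Moves the arm, as the interface text tells. Its arguments: {"type":"object","properties":{"series":{"type":"array","items":{"type":"array","items":{"type":"array","items":{"type":"number"}}}}},"required":["series"]}

```bash
mkdir -p pics; ls; cat > h.py <<'E'
import numpy as np, cv2
from station import r
def snap(n,f):
    s=r.sense(); c=r.capture(n); cv2.imwrite('pics/'+f,c['color']); return s,c
def ray(c,u,v,s=None):
    d=np.array([(u-c['cx'])/c['fx'],(v-c['cy'])/c['fy'],1.])
    if 'rvec' in c:
        R=cv2.Rodrigues(np.array(c['rvec'],float))[0]; t=np.array(c['tvec'],float).ravel()
        return -R.T@t, R.T@d
    T=np.array(c['tool_from_camera']); E=np.array(s['ee_rot']).reshape(3,3); p=np.array(s['tcp_pos'])
    return E@T[:3,3]+p, E@T[:3,:3]@d
def onz(c,u,v,z,s=None):
    o,d=ray(c,u,v,s); return o+d*(z-o[2])/d[2]
E
python3 - <<'E'
from h import *
for n in ['scene','top','wrist']:
    s,c=snap(n,n+'0.png')
print(s)
E
```

```text
pics
{'time_s': 0.1, 'joints': array([ 8.52330211e+01,  2.20861599e+01,  3.87899467e-01, -2.56268844e-02,
       -6.84115225e+01, -1.48155667e+01]), 'joint_velocities': array([-0.07961947, -0.19912854,  0.17188547,  0.0668462 ,  0.00826214,
       -0.0988541 ]), 'effort': array([-2.19908616e-04, -3.91689563e+01,  1.87934858e+01,  4.23185885e+00,
        1.34503972e-02, -7.62709942e-05]), 'tcp_pos': array([0.20928996, 0.58834428, 0.22157224]), 'ee_rot': array([[-3.35319427e-01, -9.42104321e-01, -5.73688483e-04],
       [-9.42102460e-01,  3.35319907e-01, -1.87484911e-03],
       [ 1.95867262e-03, -8.81999998e-05, -9.99998078e-01]]), 'wrist_force': array([-0.23788148, -0.04375298, -0.77009645]), 'moment': array([ 0.02247808, -0.01601343, -0.00850168]), 'gripper_width': 1.0010179570903235}
```

View pics/scene0.png

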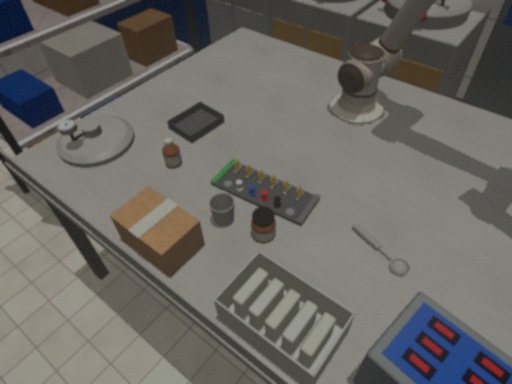

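View pics/top0.png

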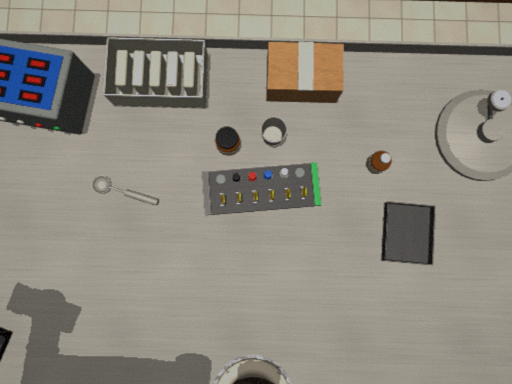

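View pics/wrist0.png

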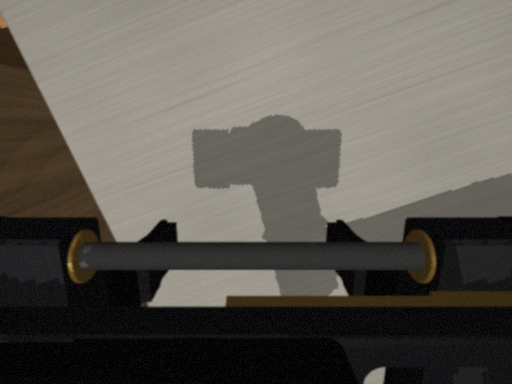

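The top view shows the rail with its green end at about (316,185). The tabs lie along v≈192–200. Counting from the green end, the markers are white (284,172), blue (268,174), red (252,176) and black (236,177), which puts red beside tab 4. Next I'll measure the rail pose.

```bash
python3 - <<'E'
from h import *
s,c=snap('top','top1.png'); im=c['color']
hsv=cv2.cvtColor(im,cv2.COLOR_BGR2HSV)
roi=np.zeros(im.shape[:2],np.uint8); roi[150:225,195:330]=255
def cents(lo,hi,name,z,minA=8):
    m=cv2.inRange(hsv,lo,hi)&roi
    n,l,st,ce=cv2.connectedComponentsWithStats(m)
    for i in range(1,n):
        if st[i,4]>=minA: print(name,st[i].tolist(),ce[i].round(1),onz(c,*ce[i],z).round(4))
    return m
cents((22,120,60),(35,255,255),'yellow',.04,4)
g=cents((45,120,60),(75,255,255),'green',.018)
cents((0,150,80),(6,255,255),'red',.045)
cents((105,150,60),(125,255,255),'blue',.045)
g=cv2.morphologyEx(g,cv2.MORPH_OPEN,np.ones((3,3),np.uint8))
pts=cv2.findNonZero(g); b=cv2.minAreaRect(pts); print(b)
for p in cv2.boxPoints(b): print(p,onz(c,*p,.018).round(4))
crop=im[155:220,198:328]; cv2.imwrite('pics/crop1.png',cv2.resize(crop,None,fx=6,fy=6,interpolation=cv2.INTER_CUBIC))
# dark base region
m=cv2.inRange(im,(0,0,0),(95,95,95))&roi
for z in[0.012]:
  for p in [(205,171),(209,214),(313,164),(321,205)]: print(p,onz(c,*p,z).round(4))
E
```

```text
yellow [302, 187, 5, 10, 33] [304.5 191.7] [ 0.5442 -0.1287  0.04  ]
yellow [286, 189, 5, 9, 33] [288.  193.1] [ 0.5395 -0.0844  0.04  ]
yellow [254, 191, 4, 10, 28] [255.8 195.6] [0.531  0.0024 0.04  ]
yellow [270, 190, 4, 9, 29] [271.7 194.2] [ 0.5356 -0.0405  0.04  ]
yellow [238, 193, 4, 9, 25] [239.2 197.1] [0.5259 0.0468 0.04  ]
yellow [222, 195, 3, 8, 21] [223.  198.4] [0.5213 0.09   0.04  ]
green [311, 163, 10, 43, 249] [315.3 183.6] [ 0.5699 -0.161   0.018 ]
red [248, 172, 8, 9, 56] [251.7 176.1] [0.5829 0.0143 0.045 ]
blue [264, 170, 8, 9, 52] [267.5 174.5] [ 0.5882 -0.028   0.045 ]
((315.2611389160156, 183.5247039794922), (41.708457946777344, 5.830951690673828), 84.0938491821289)
[310.21527 163.08118] [ 0.6268 -0.1467  0.018 ]
[316.01526 162.48117] [ 0.6288 -0.1628  0.018 ]
[320.307   203.96823] [ 0.5139 -0.175   0.018 ]
[314.50702 204.56824] [ 0.5119 -0.1591  0.018 ]
(205, 171) [0.599  0.1439 0.012 ]
(209, 214) [0.4804 0.1288 0.012 ]
(313, 164) [ 0.6254 -0.1552  0.012 ]
(321, 205) [ 0.5116 -0.1778  0.012 ]
```

View pics/crop1.png

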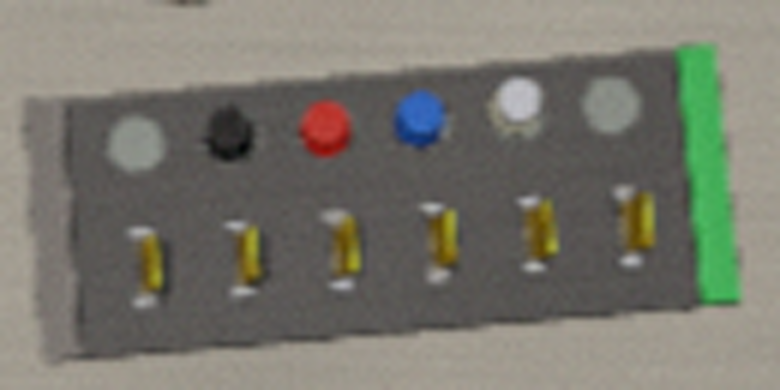

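Red stands beside tab 4, so tabs 1–4 go down. I get a rail yaw of about 6° and a centre of about (0.5545, -0.0125). First I turn the tool and shut the fingers.

Emit:
move_arm --series '[[[0, 0, 0, 0, 0, 10.7, -1], [0, 0, 0, 0, 0, 10.7, -1], [0, 0, 0, 0, 0, 10.7, -1], [0, 0, 0, 0, 0, 10.7, -1], [0, 0, 0, 0, 0, 10.7, -1], [0, 0, 0, 0, 0, 10.7, -1], [0, 0, 0, 0, 0, 0, -1], [0, 0, 0, 0, 0, 0, -1]]]'

```text
time_s: 1.2
tcp_pos: [0.2094, 0.5888, 0.2224]
ee_rot: [[-0.994, -0.111, -0.0], [-0.111, 0.994, -0.0], [0.0, -0.0, -1.0]]
wrist_force: [-0.5, -0.3, 0.1]
gripper_width: 0.173
```

Emit:
move_arm --series '[[[-1.6, -4.5, 0, 0, 0, 0, -1], [-1.6, -4.5, 0, 0, 0, 0, -1], [-1.6, -4.5, 0, 0, 0, 0, -1], [-1.6, -4.5, 0, 0, 0, 0, -1], [-1.6, -4.5, 0, 0, 0, 0, -1], [-1.6, -4.5, 0, 0, 0, 0, -1], [-1.6, -4.5, 0, 0, 0, 0, -1], [-1.6, -4.5, 0, 0, 0, 0, -1], [-1.6, -4.5, 0, 0, 0, 0, -1], [-1.6, -4.5, 0, 0, 0, 0, -1], [-1.6, -4.5, 0, 0, 0, 0, -1], [-1.6, -4.5, 0, 0, 0, 0, -1]]]'

```text
time_s: 2.7
tcp_pos: [0.4594, 0.0714, 0.2229]
ee_rot: [[-0.994, -0.111, 0.001], [-0.111, 0.994, 0.0], [-0.001, 0.0, -1.0]]
wrist_force: [1.1, 0.6, 0.7]
gripper_width: 0.007
```

Emit:
move_arm --series '[[[-1.5, -5, 0, 0, 0, 0, -1], [-1.5, -5, 0, 0, 0, 0, -1], [-1.5, -5, 0, 0, 0, 0, -1], [-1.4, -5, 0, 0, 0, 0, -1], [0, -5, 0, 0, 0, 0, -1], [0, 0, 0, 0, 0, 0, -1], [0, 0, 0, 0, 0, 0, -1]]]'

```text
time_s: 3.58
tcp_pos: [0.5443, -0.1694, 0.2223]
ee_rot: [[-0.994, -0.109, -0.0], [-0.109, 0.994, 0.0], [0.0, 0.0, -1.0]]
wrist_force: [-0.1, -0.3, -0.2]
gripper_width: 0.005
```

```bash
python3 - <<'E'
from h import *
s,c=snap('wrist','w1.png'); print(s['tcp_pos'],s['gripper_width'],s['wrist_force'],s['time_s'])
snap('top','top2.png')
E
```

```text
[ 0.5443116  -0.16938434  0.22234774] 0.004973293805591332 [-0.13628876 -0.2660694  -0.24947134] 3.575
```

View pics/w1.png

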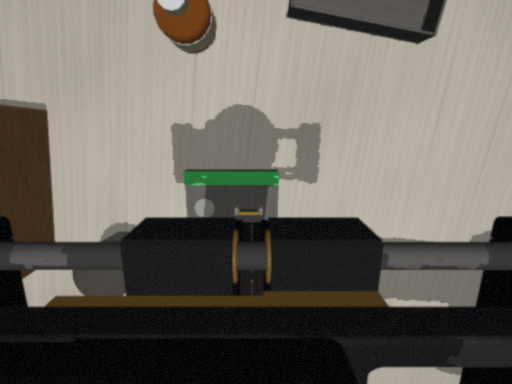

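The wrist view shows the green bar from (185,172) to (278,185), tab 1's top near (249,213), and the shut fingers below it. I'll cross-check the position from this view.

```bash
python3 - <<'E'
from h import *
s=r.sense(); c=r.capture('wrist'); im=c['color']
hsv=cv2.cvtColor(im,cv2.COLOR_BGR2HSV)
g=cv2.inRange(hsv,(45,120,40),(75,255,255)); g[:150]=0
n,l,st,ce=cv2.connectedComponentsWithStats(g); 
for i in range(1,n):
  if st[i,4]>15: print('g',st[i],ce[i].round(1),onz(c,*ce[i],.018,s).round(4))
y=cv2.inRange(hsv,(20,120,60),(35,255,255)); y[:150]=0;y[228:]=0
n,l,st,ce=cv2.connectedComponentsWithStats(y)
for i in range(1,n):
  if st[i,4]>8: print('y',st[i],ce[i].round(1),onz(c,*ce[i],.055,s).round(4))
i=np.argmax
for p in [(184.5,170),(279,170),(184.5,186),(279,185)]: print(onz(c,*p,.018,s).round(4))
T=c['tool_from_camera'];p=np.linalg.inv(T)@[0,0,0,1];print('tcp px',c['fx']*p[0]/p[2]+c['cx'],c['fy']*p[1]/p[2]+c['cy'])
cv2.imwrite('pics/w2.png',cv2.resize(im[160:270,170:300],None,fx=5,fy=5))
E
```

```text
g [ 185  170   94   15 1314] [231.2 176.6] [ 0.5686 -0.162   0.018 ]
y [239 211  20   4  77] [248.4 212.5] [ 0.5429 -0.1292  0.055 ]
[ 0.6274 -0.1639  0.018 ]
[ 0.51  -0.177  0.018]
[ 0.6263 -0.1434  0.018 ]
[ 0.5074 -0.1579  0.018 ]
tcp px 250.43812185158322 236.1787904300778
```

View pics/w2.png

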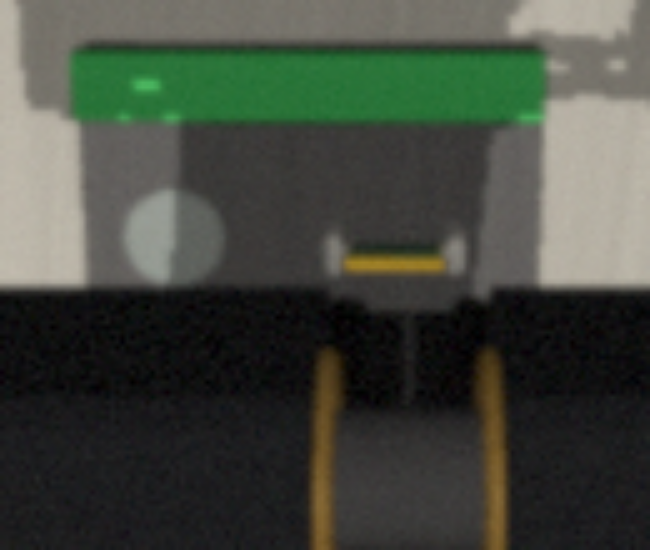

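Both views agree to within about 2 mm: the TCP is at rail (-25, -156) mm. I descend to z≈42 mm, just before tab 1.

Emit:
move_arm --series '[[[0, 0, 5, 0, 0, 0, -1], [0, 0, 5, 0, 0, 0, -1], [0, 0, 4, 0, 0, 0, -1], [0, 0, 2, 0, 0, 0, -1], [0, 0, 1, 0, 0, 0, -1], [0, 0, 1, 0, 0, 0, -1], [0, 0, 0, 0, 0, 0, -1], [0, 0, 0, 0, 0, 0, -1]]]'

```text
time_s: 4.72
tcp_pos: [0.5451, -0.1693, 0.0434]
ee_rot: [[-0.994, -0.109, 0.002], [-0.109, 0.994, -0.0], [-0.002, -0.0, -1.0]]
wrist_force: [-0.0, 0.4, 0.8]
gripper_width: 0.0
```

Emit:
move_arm --series '[[[0, 0.8, 0, 0, 0, 0, -1], [0, 0.8, 0, 0, 0, 0, -1], [0, 0.8, 0, 0, 0, 0, -1], [0, 0.8, 0, 0, 0, 0, -1], [0, 0.8, 0, 0, 0, 0, -1], [0, 0.8, 0, 0, 0, 0, -1], [0, 0.8, 0, 0, 0, 0, -1], [0, 0.8, 0, 0, 0, 0, -1], [0, 0, 0, 0, 0, 0, -1]]]'

```text
time_s: 5.85
tcp_pos: [0.5376, -0.1052, 0.0426]
ee_rot: [[-0.994, -0.109, -0.0], [-0.109, 0.994, -0.0], [0.0, -0.0, -1.0]]
wrist_force: [0.2, -0.7, -0.5]
gripper_width: 0.008
```

```bash
python3 - <<'E'
from h import *
s,c=snap('wrist','w3.png'); s,d=snap('scene','s3.png'); print(s['tcp_pos'],s['wrist_force'])
a=cv2.resize(c['color'][150:300,150:350],(400,300)); b=cv2.resize(d['color'][150:225,200:330],(780,450))
o=np.zeros((450,800,3),np.uint8); o[:,:780]=b; cv2.imwrite('pics/s3c.png',o); cv2.imwrite('pics/w3c.png',a)
E
```

```text
[ 0.53765661 -0.10544346  0.04258944] [ 0.46876151 -0.27582163 -0.65606021]
```

View pics/s3c.png

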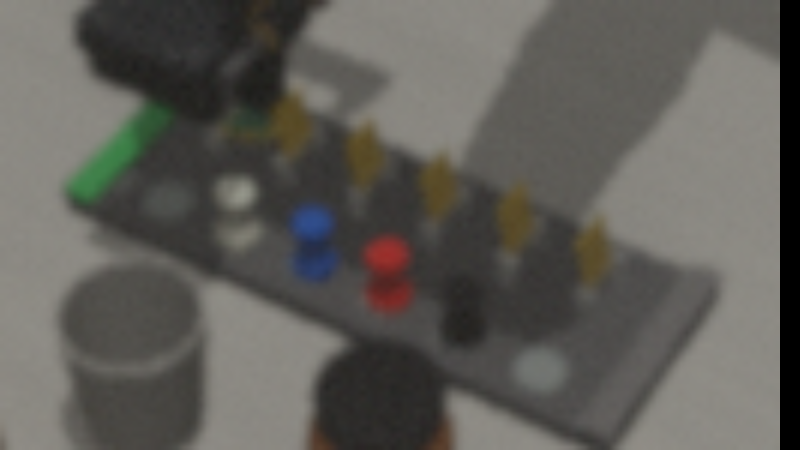

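View pics/w3.png

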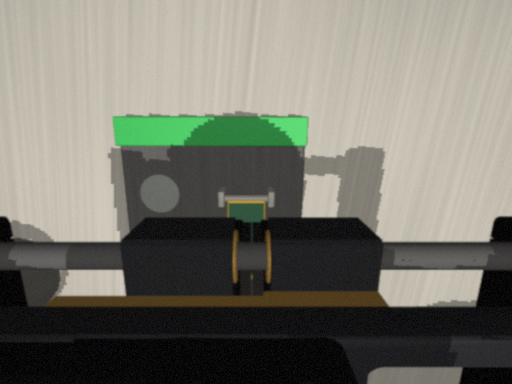

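The scene crop shows tab 1 flat, with its green back up near (245,125), and five tabs still standing. I continue through tabs 2 and 3.

Emit:
move_arm --series '[[[0, 0.8, 0, 0, 0, 0, -1], [0, 0.8, 0, 0, 0, 0, -1], [0, 0.8, 0, 0, 0, 0, -1], [0, 0.8, 0, 0, 0, 0, -1], [0, 0.8, 0, 0, 0, 0, -1], [0, 0.8, 0, 0, 0, 0, -1], [0, 0.8, 0, 0, 0, 0, -1], [0, 0.8, 0, 0, 0, 0, -1], [0, 0.8, 0, 0, 0, 0, -1], [0, 0.8, 0, 0, 0, 0, -1], [0, 0, 0, 0, 0, 0, -1]]]'

```text
time_s: 7.32
tcp_pos: [0.5289, -0.0256, 0.0426]
ee_rot: [[-0.994, -0.109, 0.0], [-0.109, 0.994, 0.0], [-0.0, 0.0, -1.0]]
wrist_force: [-0.1, 0.2, -0.0]
gripper_width: 0.007
```

```bash
python3 - <<'E'
from h import *
s,d=snap('scene','s4.png'); print(s['tcp_pos'],s['wrist_force'])
cv2.imwrite('pics/s4c.png',cv2.resize(d['color'][150:225,200:330],(780,450)))
E
```

```text
[ 0.52892825 -0.02562497  0.0425897 ] [-0.06548122  0.19244944 -0.03384432]
```

View pics/s4c.png

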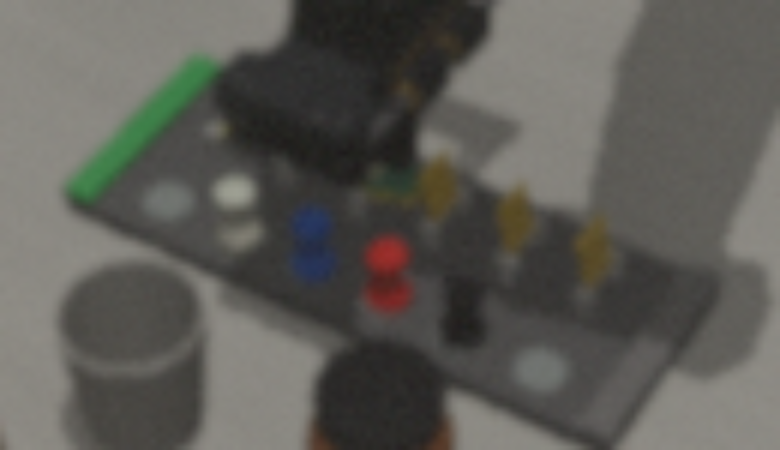

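Tabs 1–3 are down; tabs 4–6 still stand at (440,185), (517,215) and (595,250). Tab 4 takes another 3.6 cm.

Emit:
move_arm --series '[[[0, 0.6, 0, 0, 0, 0, -1], [0, 0.6, 0, 0, 0, 0, -1], [0, 0.6, 0, 0, 0, 0, -1], [0, 0.6, 0, 0, 0, 0, -1], [0, 0.6, 0, 0, 0, 0, -1], [0, 0.6, 0, 0, 0, 0, -1], [0, 0, 0, 0, 0, 0, -1], [0, 0, 0, 0, 0, 0, -1]]]'

```text
time_s: 8.38
tcp_pos: [0.525, 0.0096, 0.0425]
ee_rot: [[-0.994, -0.108, -0.0], [-0.108, 0.994, -0.0], [0.0, 0.0, -1.0]]
wrist_force: [0.0, -0.2, -0.4]
gripper_width: 0.004
```

```bash
python3 - <<'E'
from h import *
s,d=snap('scene','s5.png'); print(s['tcp_pos'],s['wrist_force'])
cv2.imwrite('pics/s5c.png',cv2.resize(d['color'][150:225,200:330],(780,450)))
E
```

```text
[0.52500527 0.00961271 0.0425424 ] [ 0.01870721 -0.16459904 -0.35111609]
```

View pics/s5c.png

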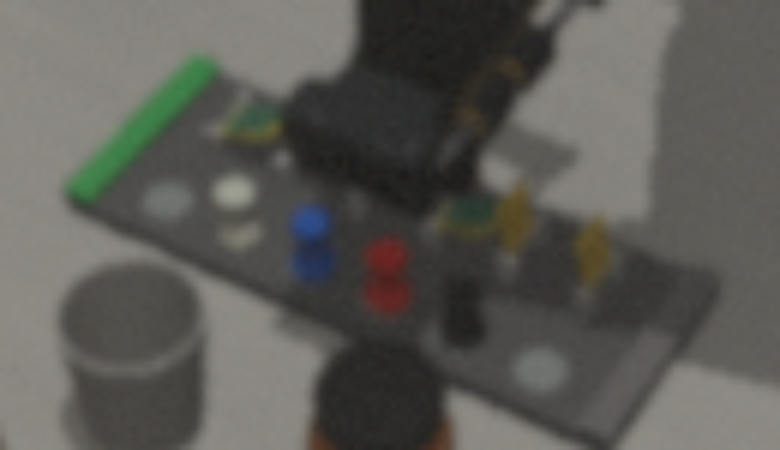

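Tab 4 is flat near (470,215), and tabs 5 and 6 stand. Next I lift straight up and move clear.

Emit:
move_arm --series '[[[0, 0, -1, 0, 0, 0, -1], [0, 0, -3, 0, 0, 0, -1], [0, 0, -5, 0, 0, 0, -1], [0, 0, -5, 0, 0, 0, -1], [0, 0, -4, 0, 0, 0, -1], [3, 0, 0, 0, 0, 0, -1], [5, 0, 0, 0, 0, 0, -1], [5, 0, 0, 0, 0, 0, -1], [2, 0, 0, 0, 0, 0, -1], [0, 0, 0, 0, 0, 0, -1], [0, 0, 0, 0, 0, 0, -1]]]'

```text
time_s: 9.8
tcp_pos: [0.3768, -0.0065, 0.2232]
ee_rot: [[-0.994, -0.108, 0.002], [-0.108, 0.994, 0.0], [-0.002, 0.0, -1.0]]
wrist_force: [0.0, -0.4, 0.1]
gripper_width: 0.002
```

```bash
python3 - <<'E'
from h import *
s,d=snap('scene','s6.png'); print(s['tcp_pos'],s['wrist_force'],s['time_s'],abs(s['joint_velocities']).max())
_,t=snap('top','top6.png')
a=cv2.imread('pics/top1.png')
print('diff far', cv2.absdiff(a,t['color'])[80:225,80:440].max(2).__gt__(60).sum())
o=np.vstack([cv2.resize(d['color'][150:225,200:330],(520,300)),cv2.resize(t['color'][155:222,198:328],(520,268))])
cv2.imwrite('pics/s6c.png',o)
E
```

```text
[ 0.376759   -0.0064845   0.22321055] [ 0.03920391 -0.35452203  0.06844758] 9.8 1.344694583048813
diff far 568
```

View pics/s6c.png

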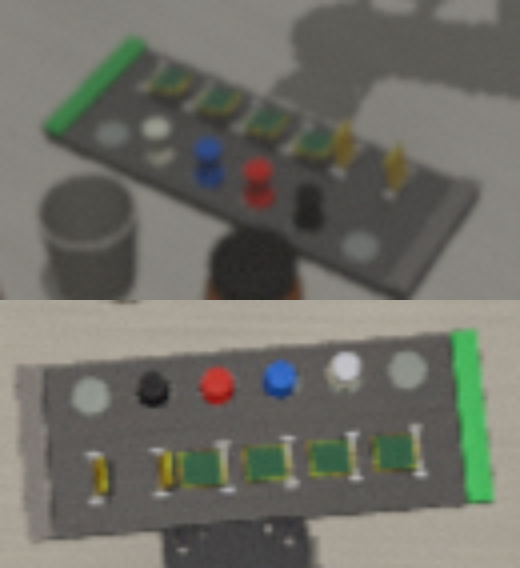

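View pics/top6.png

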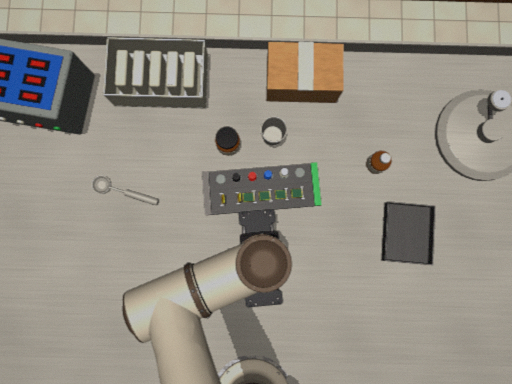

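The green faces of tabs 1–4 are up, so those tabs are flat, and tabs 5 and 6 are standing. The rail, markers and bystanders sit at the same pixels as before. I'm handing in.

```bash
python3 -c "
from station import r
print(r.finish_job())"
```

```text
the job is handed in; nothing more can be done
None
```

I laid down tabs 1 to 4 from the green end, in order, and left tabs 5 and 6 standing; the job is handed in. The red marker stands beside tab 4. I swept the shut fingertips along the row at about 43 mm height, stopped short of tab 5, lifted straight up and moved clear.

- **Tabs:** the last scene and top pictures show tabs 1 to 4 flat with their green backs up. Tabs 5 and 6 are upright.
- **Rail, markers and bystanders:** by eye, they sit at the same pixels as at the start. I did not re-measure their positions in millimetres.
- **Force:** readings at each stop stayed at about 1 N or less; I did not log the force during the motion.
- **Time:** the last move ended at 9.8 s of the 38 s allowed.

No check failed. The rail position from the top and wrist views agreed to about 2 mm.

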